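Touch off a wooden block at three points and set the datum pin

ROBOT

A 7-joint arm with a two-finger parallel gripper is mounted at the origin on a cart in front of the work surface, level with it; the furniture and walls round the work are solid. World frame = base frame: x ahead of the robot, y to its left, z up, the work surface at z = 0. Lengths are in m, angles in degrees, forces in N, time in s.
With the tool pointing down it reaches from about 0.425 to 0.875 m from the base axis. Payload 8.4 kg.
Tool frame: the origin (TCP) lies midway between the tips of the shut fingers; the grasp point (between the pads) lies 19 mm behind it; y points along the fingers, z is the direction in which the jaws open and shut, and the axes are right-handed (so a half turn about y gives the same grasp; the last joint's range is limited). The gripper opens to 85 mm and grips with 20 to 120 N. Pads are 22 mm wide; open, the fingers measure 114 mm over their backs; the gripper's body (76 mm by 85 mm) begins 54 mm behind the grasp point. The pads swing forward as they close: fully open they stand 13 mm farther back than shut.
Start: joints at [-69.511, 19.091, 2.286, 83.961, -0.768, 76.965, -3.352], TCP at [0.287, 0.583, 0.231] pointing down, gripper open.
Joint ranges: [-147.57, 147.57], [-21.85, 119.76], [-74.77, 79.35], [14.55, 137.4], [-85.83, 265.84], [4.83, 119.75], [-152.11, 152.11]. Speed limits (degrees/s): [127.2, 127.2, 159.86, 159.86, 180, 180, 180].

INTERFACE

Orientations are given as [roll, pitch, yaw] about the fixed x, y, z axes, in that order (R = Rz(yaw) Ry(pitch) Rx(roll)).
In Python, from station import bot, vision, spotter gives the robot as it stands.
- The arm moves only by the tool carry_out, never from a script. Its argument "rows" is a list of rows, each a list of 4 numbers: the shift along the tool's x, y, z in m, then the turn about the tool's y in rad. In form: [[dx, dy, dz, spin], ...]. A call has 1 to 20 rows; each row is the pose to reach, as a shift and turn from the pose commanded when the call began, along the tool's axes at that moment; what a row does not reach only later rows make up. A row lasts 1/10 s, in which the tool goes at most 50 mm and 8.59 degrees, less where a joint would pass 70% of its speed; a pose out of reach is approached as far as the arm can. A call with a gripper value outside its range is refused whole. "claw" is the closure, from 0 (fully open) to 1 (shut), set as the call begins (left out, the last holds). The fingers move at their own pace and stop on an object; "squeeze" is the grip in N (left out, the last holds). Time passes only in rows, so rows that repeat a pose let the fingers close. It gives the time, the measured TCP pose, the force and the opening at its end, in the units of the state.
- bot.get_state(): the state, without advancing time (a new reading comes with each control period).
- vision.snapshot(name): name is "scene" or "top"; returns the picture (384x512x3 uint8, red, green, blue); there is no depth.
- vision.calibration(name): a dict with "mtx" (3x3 intrinsics, pixels), "k1" (the pictures are not rectified: a ray, as slopes to the right and down, at radius r is drawn at 1 + k1 r^2 times it, then the intrinsics apply), "rvec" (rotation vector, rad) and "tvec" (3), from world to camera coordinates, as OpenCV has them. Camera axes: x right, y down, z forward; pixel columns grow to the right and rows downward; lengths in m; the calibration is good to about 2 mm. A picture is of the moment at which its call begins. calibration takes no time and is no camera call.
- bot.finish_job(): hands the job in, once; it reports no verdict.
Trained networks look in the newest picture that a camera, given by its name, has taken for a name from the list of things; names that differ only in an ending like _2 or _b are one class to them, and where a whole thing is asked for, a point or a joint stands for the part that bears it (a point fixed in the world has none). Each returns a list of dicts, best first, with "p" (0 to 1); they miss things now and then, are a little off and sometimes report something else, mostly with a low value. They report only what shows in the picture. A call takes as long as a camera call.
- spotter.regions_of(label, camera): "region" (384x512 bool, what is visible of it) and "location" ([column, row] in pixels, amid what is visible of it).
The state is a dict: "time_s": time; "joint_positions": joint angles; "joint_vel": joint speeds; "joint_efforts": joint torques, N m; "position": TCP position; "orientation": TCP orientation; "force": force on the tool from outside, world axes, zero at the start; "torque": the same for the moment, N m; "gripper_width": finger opening in m.
Only numpy, scipy, OpenCV 4.12 (cv2) and the standard library are available. Lean on these libraries where they do the work, as an engineer would, in place of code of your own. Each camera call takes 0.05 s, during which the arm holds its last target. There are 200 camera calls.

TASK

Find where the wooden block sits on the aluminium jig plate: take the steel pin from its rest and press its shank gently, side-on, against the near long face close to its left end, then the same face close to its right end, then the middle of the right-hand end face, keeping a light steady pressure of about 5 N at each point for a second. From these three touches work out where the block's hole is, seat the pin upright and fully home in it without forcing, and let go, leaving the other things on the table where they are.

Things in the scene. Friction and masses are not known exactly. Their poses are not given: they have to be found in the camera images.
- jig: Aluminium plate fixed to the table: 130 (x) x 196 (y) x 12 mm, origin at the centre of its underside, z up; -x points towards the robot (within 25 degrees), +y left. It carries the wooden block (see jig_top). Four screw heads, 3 mm high, at its corners. Pin, plate and block are rigid: over 20 N between them is too hard; approach a touch at about 10 mm/s with a force stop of a few N, then feed in small steps to 5 N.
- jig_top (a point): Centre of the plate's top. Here a light wooden block, 60 (x) x 100 (y) x 34 mm (top 46 mm above the table), is held fast. Its place is NOT measured: nominally centred and square, it really lies up to 6 mm off in x and in y and is turned up to 0.08 rad about its own centre. Small steel clips up to 28 mm above the table stand 14 mm out from its far face and left end.
- near_face (a point): Point on the plate where the centre of the block's near long face (100 mm long, plain, upright, looking to the jig's -x) would be if the block lay nominally; 29 mm above the table. The real face may be some 9 mm from here.
- right_end (a point): Point on the plate where the centre of the block's right-hand end face (60 mm wide, plain, upright, looking to the jig's -y) would be if the block lay nominally; 29 mm above the table.
- hole_nominal (a point): Where the hole's mouth would be if the block lay nominally (jig x -5, y -15 mm). The real hole, the block's only one, round, upright, 11.5 mm across with a 1.5 mm chamfer, 28 mm deep (bottom 18 mm above the table), has its centre 25 mm in from the block's near long face and 35 mm in from its right-hand end face.
- rest: Fixed dark wooden block 50x50x36 mm with a central hole 28 mm deep (12 mm across) in which the pin stands loosely at the start; origin at the centre of its underside, z up.
- pin: The touch-off pin, loose, 60 g: an upright round steel shank 10 mm in diameter and 62 mm long, its foot chamfered 2 mm, with a square brass head 18 x 18 x 28 mm (sides along its x and y) on top, 90 mm in all. Origin at the centre of the foot, z up along the shank. At the start the foot is 8 mm above the table, in the rest.
- pin_head (a point): Centre of the pin's square brass head, half-way up the head, 76 mm above the foot; axes as the pin's. Grip here from above across two opposite flats (18 mm).
- pin_tip (a point): Centre of the pin's foot (its lower end); axes as the pin's.
- mix_cup: Bystander: small salmon-pink mixing cup, 41 mm across, 28 high (mm), origin at the centre of its underside; leave it where it is.
- vial: Bystander: open blue plastic vial, 33 mm across, 40 high (mm), origin at the centre of its underside; leave it where it is.
- jar: Bystander: pigment jar with black lid, 40 mm across, 36 high (mm), origin at the centre of its underside; leave it where it is.
- peg_block: Bystander: beech peg block with two pegs, 48x120x54 (mm), origin at the centre of its underside; leave it where it is.
- marker: Bystander: white marker with blue cap, lying, 131 long, 15 high (mm), origin at the centre of its underside; leave it where it is.
- screwdriver: Bystander: blue-handled screwdriver, lying, 128 long, 21 high (mm), origin at the centre of its underside; leave it where it is.
- flat_pliers: Bystander: red-handled pliers, lying, 134 long, 13 high (mm), origin at the centre of its underside; leave it where it is.

How it is judged:
By the outcome, as a careful person would: the job done as asked, in the order asked, and still so for the second after the job is handed in, with the robot touching nothing.
It also fails if it takes over 72 s, if anything falls off the work surface, if the arm or the gripper's body presses on something with over 40 N, if the wrist force passes 120 N, or if a joint passes its speed limit or range.

## Working session

There is one attempt and no reset: what is moved stays moved. The work goes in short steps, Python scripts to look and compute and a tool call to move; the robot and the scene stay as the last step left them, time stands still between calls to the robot, and variables do not carry over. Pictures are saved under pics/ and viewed, about 8 in all and at most 12, crops included, and the job is handed in when it is done.

Besides the shell and the picture viewer there is one more tool, called after "Request:" by a JSON object that holds its "method" and its "body", one argument or row to a line. carry_out: Moves the arm, as the interface text tells. Its arguments: {"type":"object","properties":{"rows":{"type":"array"},"claw":{"type":"number"},"squeeze":{"type":"number"}},"required":["rows"]}

```bash
ls; mkdir -p pics; python3 - <<'E'
from station import bot, vision, spotter
import cv2,numpy as np
s=bot.get_state(); print(s)
for c in("scene","top"):
    im=vision.snapshot(c); cv2.imwrite(f"pics/{c}0.png",im[:,:,::-1]); print(c,vision.calibration(c))
    for l in("jig","pin","rest","pin_head","mix_cup","peg_block"):
        for r in spotter.regions_of(l,c)[:2]:
            ys,xs=np.nonzero(r["region"]); print(l,round(r["p"],2),np.round(r["location"],1),xs.min(),xs.max(),ys.min(),ys.max())
E
```

```text
pics
{'time_s': 0.0, 'joint_positions': array([-69.50964017,  19.13267258,   2.28423525,  84.01190865,
        -0.76797842,  76.96296567,  -3.35343803]), 'joint_vel': array([-0.04310032,  0.09797245, -0.01978948, -0.04878298,  0.07047765,
       -0.01176191,  0.03407096]), 'joint_efforts': array([-2.12793248e-04, -6.58540106e+01,  1.36505451e+00, -4.05566490e+01,
        1.66474201e-02,  1.24255725e-02, -2.71233097e-05]), 'position': array([0.28653836, 0.58293557, 0.23040358]), 'orientation': array([-9.00921148e+01, -5.99278322e-03, -2.61764316e+01]), 'force': array([ 0.48831641, -0.34764436, -0.18282251]), 'torque': array([-0.0098282,  0.0260148, -0.0037459]), 'gripper_width': 0.08544708169061625}
scene {'mtx': array([[410.93280253,   0.        , 260.76631019],
       [  0.        , 410.93280253, 188.36913181],
       [  0.        ,   0.        ,   1.        ]]), 'k1': -0.024801971413959914, 'rvec': array([ 2.17385573, -0.65698191,  0.31861091]), 'tvec': array([-0.49395152,  0.26923218,  1.17206057])}
jig 0.74 [262.5 213.7] 236 292 194 238
pin 0.31 [263.9 214.7] 237 291 193 239
rest
[... 187 characters left out ...]
] 236 291 193 239
peg_block 0.67 [312.9 272.5] 301 325 251 289
top {'mtx': array([[372.83068644,   0.        , 256.06940628],
       [  0.        , 372.83068644, 191.2043864 ],
       [  0.        ,   0.        ,   1.        ]]), 'k1': 0.0398400802834489, 'rvec': array([ 2.12703903, -2.16146879,  0.17163909]), 'tvec': array([-0.00632282,  0.61378845,  0.98552254])}
jig 0.95 [265.9 206.9] 228 302 179 234
pin 0.25 [334.4 149.3] 325 338 140 153
rest 0.79 [155.3 225.6] 141 165 213 233
rest 0.38 [393.2 170.1] 370 414 152 173
pin_head 0.51 [145.1 220. ] 143 151 218 224
mix_cup 0.59 [333.4 148.2] 325 339 139 154
peg_block 0.8 [366.2 210.7] 343 389 195 227
peg_block 0.5 [200.3 172. ] 191 206 162 176
```

```bash
python3 - <<'E'
import cv2
a=cv2.imread("pics/top0.png");cv2.imwrite("pics/top0b.png",cv2.resize(a[100:300,100:430],None,fx=2.4,fy=2.4,interpolation=cv2.INTER_CUBIC))
a=cv2.imread("pics/scene0.png");cv2.imwrite("pics/scene0b.png",cv2.resize(a[110:310,150:400],None,fx=3,fy=3,interpolation=cv2.INTER_CUBIC))
E
```

```text
(no output)
```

View pics/top0b.png

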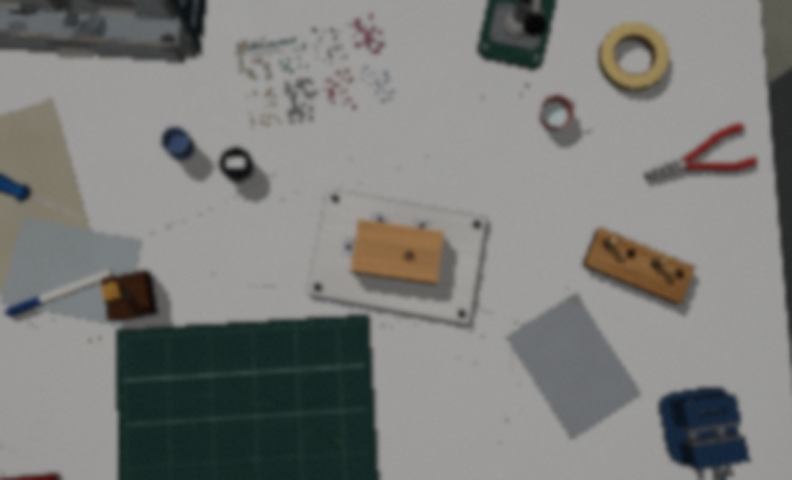

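View pics/scene0b.png

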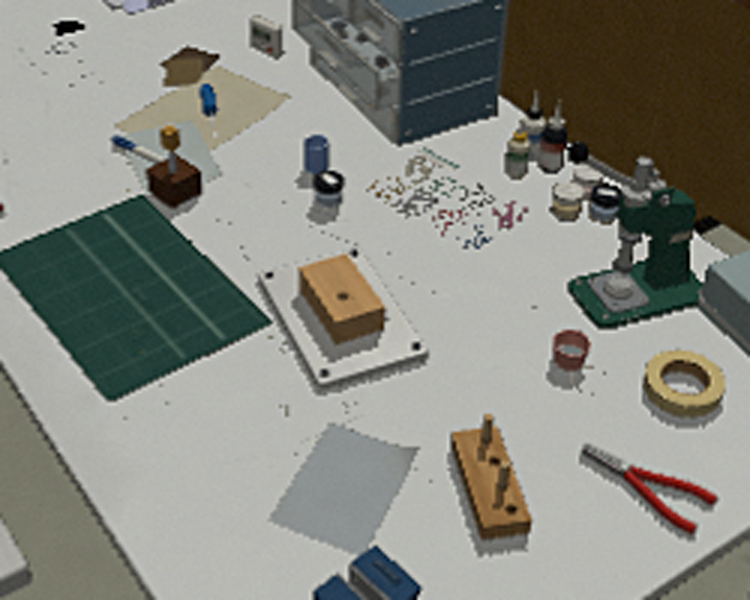

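```bash
cat > h.py <<'E'
import numpy as np, cv2
from station import bot, vision, spotter
C={c:vision.calibration(c) for c in("scene","top")}
def ray(c,uv):
    k=C[c];M=k["mtx"];d=np.array([k["k1"],0,0,0.])
    # distortion radial only
    p=cv2.undistortPoints(np.array(uv,float).reshape(-1,1,2),M,d).reshape(-1,2)
    R=cv2.Rodrigues(k["rvec"])[0];o=-R.T@k["tvec"]
    v=np.c_[p,np.ones(len(p))]@R
    return o,v/np.linalg.norm(v,axis=1)[:,None]
def onz(c,uv,z):
    o,v=ray(c,uv);return o+v*((z-o[2])/v[:,2])[:,None]
def proj(c,P):
    k=C[c];return cv2.projectPoints(np.array(P,float).reshape(-1,3),k["rvec"],k["tvec"],k["mtx"],np.array([k["k1"],0,0,0.]))[0].reshape(-1,2)
def tri(a,b):
    (o1,v1),(o2,v2)=ray("scene",[a]),ray("top",[b]);v1=v1[0];v2=v2[0]
    s,t=np.linalg.lstsq(np.c_[v1,-v2],o2-o1,rcond=None)[0];p,q=o1+s*v1,o2+t*v2
    return (p+q)/2,np.linalg.norm(p-q)
E
python3 - <<'E'
from h import *
t=cv2.imread("pics/top0.png");s=cv2.imread("pics/scene0.png")
def dark(img,uv,r=4):
    g=img.mean(2);x,y=np.round(uv).astype(int);w=g[y-r:y+r+1,x-r:x+r+1];w=np.clip(np.median(w)-25-w,0,None)
    yy,xx=np.mgrid[y-r:y+r+1,x-r:x+r+1];return np.array([(w*xx).sum(),(w*yy).sum()])/w.sum()
ts=[dark(t,100+np.array(p)/2.4) for p in((335,198),(477,224),(461,313),(318,287))]
off=np.array([150,110])
ss=[dark(s,off+np.array(p)/3) for p in((355,253),(417,346),(324,373),(269,274))]
# block corners / hole
for n,f in(("top",onz("top",ts,.015)),("scene",onz("scene",ss,.015))):
    c=f.mean(0);l=(f[0]+f[3]-f[1]-f[2])[:2];x=(f[0]+f[1]-f[2]-f[3])[:2]
    print(n,np.round(f,4).tolist(),c,np.degrees(np.arctan2(-l[0],l[1])),np.degrees(np.arctan2(x[1],x[0])))
for a,b in zip(ss,ts):print("tri",tri(a,b))
h=dark(t,100+np.array((409,256))/2.4,3);hs=dark(s,off+np.array((343,296))/3,3);print("hole",h,hs,onz("top",[h],.046),onz("scene",[hs],.046),tri(hs,h))
print("block top",onz("top",[100+np.array((np.array(p)+[0,0]))/2.4 for p in((358,221),(443,231),(438,283),(353,276))],.046))
# head: yellowish
for c,im,(x0,y0,x1,y1) in(("top",t,(138,205,166,238)),("scene",s,(195,148,220,182))):
    cr=cv2.cvtColor(im,cv2.COLOR_BGR2HSV)[y0:y1,x0:x1]
    m=(cr[...,0]>10)&(cr[...,0]<30)&(cr[...,1]>110)&(cr[...,2]>100)
    yy,xx=np.nonzero(m);print(c,"head",m.sum(),xx.mean()+x0,yy.mean()+y0,xx.min()+x0,xx.max()+x0,yy.min()+y0,yy.max()+y0)
    if c=="top":ht=[xx.mean()+x0,yy.mean()+y0]
    else:hs=[xx.mean()+x0,yy.mean()+y0]
print("head",tri(hs,ht),onz("top",[ht],.098),onz("scene",[hs],.084))
A=cv2.resize(t[200:245,130:175],(400,400),interpolation=cv2.INTER_CUBIC);B=cv2.resize(s[145:185,190:230],(400,400),interpolation=cv2.INTER_CUBIC)
cv2.imwrite("pics/pin.png",np.hstack([A,B]))
E
```

```text
top [[0.6454, 0.0317, 0.015], [0.6101, -0.1388, 0.015], [0.5056, -0.1155, 0.015], [0.5391, 0.0529, 0.015]] [ 0.57505496 -0.04242337  0.015     ] -11.469399870047393 -11.923572605268358
scene [[0.6369, 0.027, 0.015], [0.6049, -0.1474, 0.015], [0.4991, -0.1252, 0.015], [0.5309, 0.0468, 0.015]] [ 0.56798043 -0.04971943  0.015     ] -10.430260224739296 -11.217397533504002
tri (array([0.64435442, 0.03315349, 0.00781022]), np.float64(0.005169667775072158))
tri (array([ 0.61134032, -0.13987142,  0.00545617]), np.float64(0.0003420904021916654))
tri (array([ 0.50565235, -0.11635944,  0.00392179]), np.float64(0.0011612265765595675))
tri (array([0.53783549, 0.05442743, 0.00642686]), np.float64(0.004399015060623588))
hole [270.15584416 206.        ] [263.910299   208.36655592] [[ 0.57192563 -0.05433717  0.046     ]] [[ 0.56853655 -0.056431    0.046     ]] (array([ 0.57139146, -0.05400184,  0.04298176]), np.float64(0.0019770722090198456))
block top [[ 0.61163814  0.00298829  0.046     ]
 [ 0.59843486 -0.09487586  0.046     ]
 [ 0.53853255 -0.08745827  0.046     ]
 [ 0.54808752  0.00956945  0.046     ]]
top head 35 145.5142857142857 220.77142857142857 143 148 218 224
scene head 10 205.9 152.9 204 208 152 154
head (array([0.53258583, 0.27320315, 0.093176  ]), np.float64(0.0014460790105300457)) [[0.532841   0.27146916 0.098     ]] [[0.53772212 0.28606332 0.084     ]]
```

View pics/pin.png

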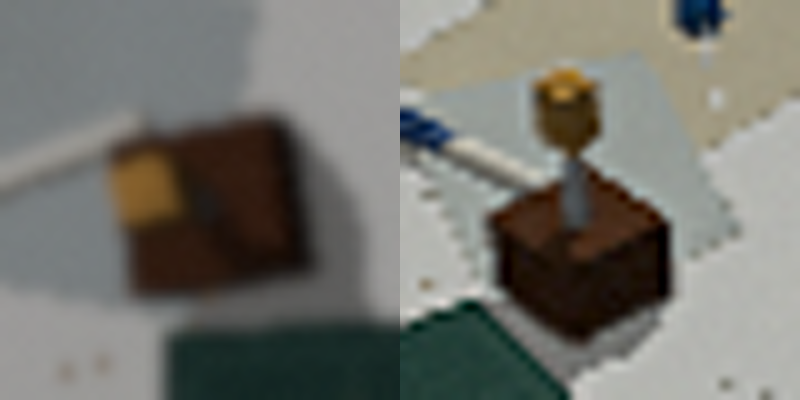

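Request:
{"method": "carry_out", "body": {
  "rows": [
    [0.04,0.0,-0.02,-0.08],
    [0.08,0.01,-0.04,-0.16],
    [0.12,0.02,-0.06,-0.24],
    [0.16,0.03,-0.08,-0.32],
    [0.2,0.04,-0.1,-0.4],
    [0.24,0.05,-0.12,-0.48],
    [0.28,0.06,-0.14,-0.54],
    [0.32,0.07,-0.155,-0.6],
    [0.345,0.075,-0.165,-0.632],
    [0.358,0.075,-0.17,-0.632],
    [0.358,0.075,-0.17,-0.632],
    [0.358,0.075,-0.17,-0.632]
  ],
  "claw": 0
}}

```text
time_s: 1.9
position: [0.5322, 0.2746, 0.1567]
orientation: [-89.9, -0.0, 10.1]
force: [-1.1, 1.4, 0.5]
gripper_width: 0.0855
```

```bash
python3 - <<'E'
from h import *
s=bot.get_state();p=s["position"];print(s["time_s"],p,s["orientation"],s["force"],s["joint_positions"].round(1))
t=vision.snapshot("top");c=vision.snapshot("scene")
print(proj("top",p),proj("scene",p))
A=cv2.resize(t[190:250,120:180],(400,400),interpolation=cv2.INTER_CUBIC);B=cv2.resize(c[120:190,170:240],(400,400),interpolation=cv2.INTER_CUBIC)
cv2.imwrite("pics/pin2.png",np.hstack([A,B])[:,:,::-1])
E
```

```text
1.9 [0.53220407 0.27456912 0.15668156] [-8.99407759e+01 -7.01316007e-05  1.00737092e+01] [-1.14059099  1.37586872  0.54657498] [-39.6  16.    9.7  97.3  -3.   67.   70.9]
[[137.24289963 219.25903169]] [[204.43046892 138.12272304]]
```

View pics/pin2.png

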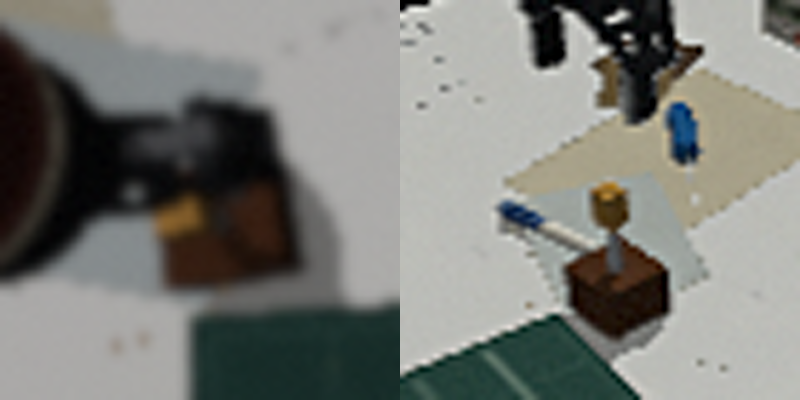

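```bash
python3 - <<'E'
from h import *
for z in(.157,.17,.098,.084,.07,.036):print(z,proj("scene",[.5322,.2746,z]),proj("top",[.5322,.2746,z]))
print(onz("scene",[(206.7,155.7)],.084),onz("top",[(145.5,220.8)],.098))
# rest-top centre: scene crop2 corners, top pin.png corners
S=[170+np.array(p)*.175-[0,50] for p in((0,0),)]
sc=[np.array([170,120])+(np.array(p)-[400,0])*.175 for p in((566,268),(616,236),(670,263),(616,298))]
tc=[np.array([130,200])+np.array(p)*.1125 for p in((112,155),(280,118),(308,268),(132,294))]
print(onz("scene",sc,.036),onz("scene",sc,.036).mean(0));print(onz("top",tc,.036),onz("top",tc,.036).mean(0))
E
```

```text
0.157 [[204.41826486 138.04390126]] [[137.18924051 219.25065428]]
0.17 [[204.12235847 134.9507636 ]] [[135.50023552 218.82473724]]
0.098 [[205.72339682 151.66828407]] [[144.28533097 221.04113987]]
0.084 [[206.02427687 154.80498581]] [[145.84418304 221.43469982]]
0.07 [[206.32188499 157.90603181]] [[147.35929661 221.81729693]]
0.036 [[207.03133329 165.29222762]] [[150.86773723 222.70355201]]
[[0.53153926 0.2680025  0.084     ]] [[0.53276775 0.27150356 0.098     ]]
[[0.50220785 0.28200874 0.036     ]
 [0.54698714 0.29622833 0.036     ]
 [0.56221977 0.24908269 0.036     ]
 [0.51413545 0.23445275 0.036     ]] [0.53138755 0.26544313 0.036     ]
[[0.54710551 0.29761396 0.036     ]
 [0.55771699 0.2461564  0.036     ]
 [0.51111067 0.2364556  0.036     ]
 [0.50413039 0.29013354 0.036     ]] [0.53001589 0.26758987 0.036     ]
```

Request:
{"method": "carry_out", "body": {
  "rows": [
    [-0.0015,0.01,-0.0035,-0.02],
    [-0.0015,0.025,-0.0035,-0.04],
    [-0.0015,0.035,-0.0035,-0.04],
    [-0.0015,0.035,-0.0035,-0.04],
    [-0.0015,0.035,-0.0035,-0.04]
  ]
}}

```text
time_s: 2.5
position: [0.5319, 0.269, 0.1208]
orientation: [-90.0, 0.1, 12.3]
force: [0.1, -0.5, -0.3]
gripper_width: 0.0854
```

Request:
{"method": "carry_out", "body": {
  "rows": [
    [0,0.015,0,0],
    [0,0.03,0,0],
    [0,0.045,0,0],
    [0,0.056,0,0],
    [0,0.058,0,0],
    [0,0.058,0,0]
  ]
}}

```text
time_s: 3.1
position: [0.5319, 0.269, 0.0627]
orientation: [-90.0, 0.1, 12.3]
force: [0.4, -0.1, -0.0]
gripper_width: 0.0855
```

Request:
{"method": "carry_out", "body": {
  "rows": [
    [0,0,0,0],
    [0,0,0,0],
    [0,0,0,0],
    [0,0,0,0],
    [0,0,0,0],
    [0,0,0,0],
    [0,0,0,0],
    [0,0,0,0],
    [0,0,0,0],
    [0,0,0,0]
  ],
  "claw": 1,
  "squeeze": 20
}}

```text
time_s: 4.1
position: [0.5321, 0.2699, 0.0635]
orientation: [-90.0, -0.0, 12.4]
force: [-0.6, 4.7, 1.9]
gripper_width: 0.0179
```

Request:
{"method": "carry_out", "body": {
  "rows": [
    [0,0,0.001,0],
    [0,0,0.002,0],
    [0,0,0.002,0],
    [0,0,0.002,0]
  ]
}}

```text
time_s: 4.5
position: [0.532, 0.2706, 0.0634]
orientation: [-90.0, -0.0, 12.3]
force: [-0.2, 0.5, 2.6]
gripper_width: 0.0178
```

Request:
{"method": "carry_out", "body": {
  "rows": [
    [0,0,0.002,0],
    [0,0,0.002,0],
    [0,-0.004,0.002,0],
    [0,-0.01,0.002,0],
    [0,-0.02,0.002,0],
    [0,-0.035,0.002,0],
    [0,-0.05,0.002,0],
    [0,-0.065,0.002,0],
    [0,-0.075,0.002,0],
    [0,-0.08,0.002,0],
    [0,-0.08,0.002,0],
    [0,-0.08,0.002,0]
  ],
  "claw": 1,
  "squeeze": 90
}}

```text
time_s: 5.7
position: [0.531, 0.2729, 0.1428]
orientation: [-90.0, 0.0, 12.3]
force: [0.4, 0.1, -0.8]
gripper_width: 0.0166
```

```bash
python3 - <<'E'
from h import *
s=bot.get_state();p=s["position"];print(s["time_s"],p,s["orientation"],s["force"],s["torque"],s["joint_positions"].round(1))
t=vision.snapshot("top");c=vision.snapshot("scene")
f=p-[0,0,.055];print("foot expected",proj("scene",f),proj("top",f))
A=cv2.resize(t[190:250,120:180],(400,400),interpolation=cv2.INTER_CUBIC);B=cv2.resize(c[120:190,170:240],(400,400),interpolation=cv2.INTER_CUBIC)
cv2.imwrite("pics/pin3.png",np.hstack([A,B])[:,:,::-1])
E
```

```text
5.7 [0.53098354 0.27290025 0.14283138] [-9.00163308e+01  4.26021592e-02  1.23317639e+01] [ 0.38808105  0.10500791 -0.76933226] [ 0.05690129 -0.00476449 -0.02079067] [-39.4  16.5   9.5  98.3  -2.9  65.5  73.3]
foot expected [[205.86547668 154.26769058]] [[146.06389025 221.78235439]]
```

View pics/pin3.png

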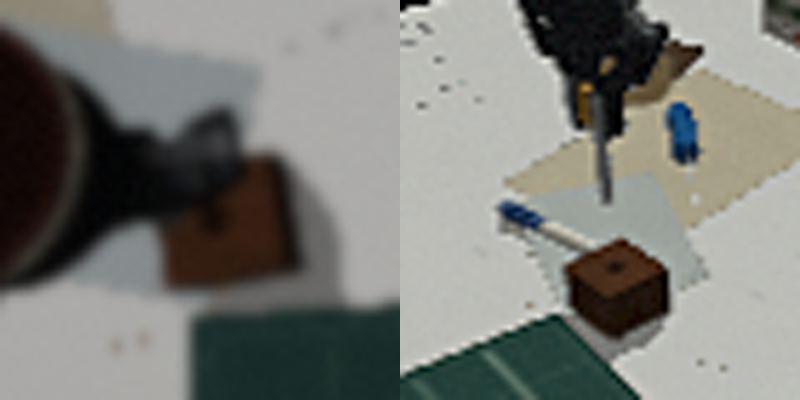

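Request:
{"method": "carry_out", "body": {
  "rows": [
    [-0.002,0,-0.01,0.01],
    [-0.007,0,-0.03,0.04],
    [-0.0122,0,-0.056,0.07],
    [-0.0185,0,-0.085,0.11],
    [-0.0252,0,-0.116,0.15],
    [-0.0319,0,-0.147,0.19],
    [-0.0387,0,-0.178,0.23],
    [-0.0452,0,-0.208,0.27],
    [-0.0508,0,-0.234,0.3],
    [-0.0551,0,-0.254,0.325],
    [-0.0573,0,-0.264,0.335],
    [-0.058,0,-0.267,0.337],
    [-0.058,0,-0.267,0.337],
    [-0.058,0.015,-0.267,0.337],
    [-0.058,0.035,-0.267,0.337],
    [-0.058,0.05,-0.267,0.337],
    [-0.058,0.055,-0.267,0.337],
    [-0.058,0.055,-0.267,0.337],
    [-0.058,0.055,-0.267,0.337]
  ]
}}

```text
time_s: 7.7
position: [0.5321, 0.0004, 0.0889]
orientation: [-90.0, -0.0, -6.9]
force: [-0.5, 0.4, -0.5]
gripper_width: 0.0167
```

```bash
python3 - <<'E'
from h import *
s=bot.get_state();p=s["position"];print(s["time_s"],p,s["orientation"],s["force"])
t=vision.snapshot("top");c=vision.snapshot("scene")
f=p-[0,0,.0555];print("foot expected",proj("scene",f),proj("top",f))
A=cv2.resize(t[165:245,220:300],(400,400),interpolation=cv2.INTER_CUBIC);B=cv2.resize(c[165:245,225:305],(400,400),interpolation=cv2.INTER_CUBIC)
cv2.imwrite("pics/pin4.png",np.hstack([A,B])[:,:,::-1])
E
```

```text
7.7 [5.32080258e-01 4.29110964e-04 8.89396864e-02] [-8.99874938e+01 -3.45610041e-02 -6.92384412e+00] [-0.5064835   0.38605272 -0.53461694]
foot expected [[245.42837717 205.74017645]] [[250.53905429 221.11871977]]
```

View pics/pin4.png

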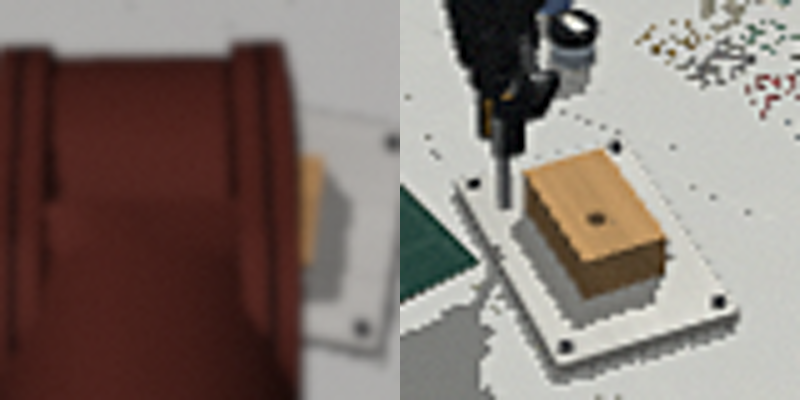

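```bash
python3 - <<'E'
from h import *
q=lambda *P:[np.array([225,165])+(np.array(p)-[400,0])*.2 for p in P]
print(onz("scene",q((524,172),(588,262),(665,238),(597,218)),.046).round(4).tolist(), onz("scene",q((505,206)),.033).round(4))
E
```

```text
[[0.5542, 0.0075, 0.046], [0.5407, -0.0901, 0.046], [0.5952, -0.0989, 0.046], [0.5692, -0.0583, 0.046]] [[ 0.5327 -0.0022  0.033 ]]
```

Request:
{"method": "carry_out", "body": {
  "rows": [
    [0,0.005,0,0],
    [0,0.01,0,0],
    [0,0.0135,0,0],
    [0,0.0135,0,0],
    [0,0.0135,0,0]
  ]
}}

```text
time_s: 8.3
position: [0.5315, -0.0002, 0.0747]
orientation: [-90.0, 0.0, -7.0]
force: [0.4, 0.1, 0.0]
gripper_width: 0.0164
```

Request:
{"method": "carry_out", "body": {
  "rows": [
    [0.001,0,0,0],
    [0.002,0,0,0],
    [0.003,0,0,0],
    [0.004,0,0,0],
    [0.005,0,0,0],
    [0.006,0,0,0],
    [0.007,0,0,0]
  ]
}}

```text
time_s: 9.0
position: [0.5386, -0.001, 0.0748]
orientation: [-90.0, 0.0, -7.0]
force: [0.6, 0.1, -0.0]
gripper_width: 0.0169
```

Request:
{"method": "carry_out", "body": {
  "rows": [
    [0.001,0,0,0],
    [0.002,0,0,0]
  ]
}}

```text
time_s: 9.2
position: [0.5407, -0.0013, 0.0748]
orientation: [-90.0, -0.0, -7.0]
force: [-0.7, 0.2, -0.9]
gripper_width: 0.0167
```

Request:
{"method": "carry_out", "body": {
  "rows": [
    [0.001,0,0,0],
    [0.002,0,0,0]
  ]
}}

```text
time_s: 9.4
position: [0.5426, -0.0015, 0.0748]
orientation: [-90.0, 0.0, -7.0]
force: [0.7, -0.2, -0.2]
gripper_width: 0.0169
```

Request:
{"method": "carry_out", "body": {
  "rows": [
    [0.001,0,0,0],
    [0.002,0,0,0]
  ]
}}

```text
time_s: 9.6
position: [0.5446, -0.0018, 0.0748]
orientation: [-90.0, 0.0, -7.0]
force: [0.6, -0.1, -0.9]
gripper_width: 0.0167
```

Request:
{"method": "carry_out", "body": {
  "rows": [
    [0.001,0,0,0]
  ]
}}

```text
time_s: 9.7
position: [0.5456, -0.0019, 0.0748]
orientation: [-90.0, 0.0, -7.0]
force: [0.5, -0.5, -0.5]
gripper_width: 0.0171
```

Request:
{"method": "carry_out", "body": {
  "rows": [
    [0.001,0,0,0]
  ]
}}

```text
time_s: 9.8
position: [0.5466, -0.002, 0.0749]
orientation: [-90.0, -0.0, -7.0]
force: [-0.1, 0.2, -0.4]
gripper_width: 0.017
```

Request:
{"method": "carry_out", "body": {
  "rows": [
    [0.001,0,0,0]
  ]
}}

```text
time_s: 9.9
position: [0.5476, -0.0021, 0.0748]
orientation: [-90.0, 0.0, -7.0]
force: [-0.1, -0.4, 0.7]
gripper_width: 0.017
```

Request:
{"method": "carry_out", "body": {
  "rows": [
    [0.001,0,0,0]
  ]
}}

```text
time_s: 10.0
position: [0.5481, -0.0022, 0.0747]
orientation: [-90.0, 0.1, -7.0]
force: [-3.6, 1.7, 0.9]
gripper_width: 0.0165
```

Request:
{"method": "carry_out", "body": {
  "rows": [
    [0.001,0,0,0]
  ]
}}

```text
time_s: 10.1
position: [0.5485, -0.0022, 0.0745]
orientation: [-90.0, 0.1, -7.0]
force: [-5.7, 2.0, 4.0]
gripper_width: 0.0166
```

Request:
{"method": "carry_out", "body": {
  "rows": [
    [-0.0002,0,0,0],
    [-0.0002,0,0,0]
  ]
}}

```text
time_s: 10.3
position: [0.5484, -0.0022, 0.0745]
orientation: [-90.0, 0.1, -7.0]
force: [-5.6, 1.0, 1.5]
gripper_width: 0.0168
```

Request:
{"method": "carry_out", "body": {
  "rows": [
    [0,0,0,0],
    [0,0,0,0],
    [0,0,0,0],
    [0,0,0,0]
  ]
}}

```text
time_s: 10.7
position: [0.5484, -0.0022, 0.0745]
orientation: [-90.0, 0.1, -7.0]
force: [-5.0, 1.4, 1.1]
gripper_width: 0.0172
```

Request:
{"method": "carry_out", "body": {
  "rows": [
    [0,0,0,0],
    [0,0,0,0],
    [0,0,0,0],
    [0,0,0,0]
  ]
}}

```text
time_s: 11.1
position: [0.5484, -0.0022, 0.0745]
orientation: [-90.0, 0.1, -7.0]
force: [-4.9, 1.3, 1.8]
gripper_width: 0.0166
```

Request:
{"method": "carry_out", "body": {
  "rows": [
    [0,0,0,0],
    [0,0,0,0],
    [0,0,0,0],
    [0,0,0,0]
  ]
}}

```text
time_s: 11.5
position: [0.5484, -0.0022, 0.0745]
orientation: [-90.0, 0.1, -7.0]
force: [-4.3, 1.0, 2.2]
gripper_width: 0.0171
```

```bash
python3 - <<'E'
from h import *
s=bot.get_state();print(s["time_s"],s["position"],s["orientation"],s["force"],s["torque"])
E
```

```text
11.5 [ 0.54836351 -0.00218122  0.07447173] [-90.0045711    0.11508443  -6.97263456] [-4.31311986  0.95617629  2.23519926] [ 0.28155138  1.4537976  -0.00798648]
```

Request:
{"method": "carry_out", "body": {
  "rows": [
    [-0.002,0,0,0],
    [-0.006,0,0,0],
    [-0.009,0,-0.005,0],
    [-0.009,0,-0.018,0],
    [-0.009,0,-0.034,0],
    [-0.009,0,-0.05,0],
    [-0.009,0,-0.064,0],
    [-0.009,0,-0.071,0],
    [-0.009,0,-0.072,0],
    [-0.009,0,-0.072,0],
    [-0.009,0,-0.072,0]
  ]
}}

```text
time_s: 12.6
position: [0.5318, -0.0719, 0.0748]
orientation: [-90.0, 0.0, -6.9]
force: [0.4, 0.3, -0.2]
gripper_width: 0.0165
```

Request:
{"method": "carry_out", "body": {
  "rows": [
    [0.001,0,0,0],
    [0.002,0,0,0],
    [0.003,0,0,0]
  ]
}}

```text
time_s: 12.9
position: [0.5348, -0.0728, 0.0748]
orientation: [-90.0, -0.0, -6.9]
force: [0.2, -0.7, -0.5]
gripper_width: 0.0169
```

Request:
{"method": "carry_out", "body": {
  "rows": [
    [0.001,0,0,0],
    [0.002,0,0,0]
  ]
}}

```text
time_s: 13.1
position: [0.5364, -0.0733, 0.0747]
orientation: [-90.0, 0.0, -7.0]
force: [-3.0, -0.2, 0.9]
gripper_width: 0.0167
```

Request:
{"method": "carry_out", "body": {
  "rows": [
    [0.0005,0,0,0],
    [0.0005,0,0,0]
  ]
}}

```text
time_s: 13.3
position: [0.5365, -0.0733, 0.0746]
orientation: [-90.0, 0.1, -7.0]
force: [-3.1, 0.6, 1.3]
gripper_width: 0.017
```

Request:
{"method": "carry_out", "body": {
  "rows": [
    [0.0002,0,0,0],
    [0.0002,0,0,0]
  ]
}}

```text
time_s: 13.5
position: [0.5367, -0.0734, 0.0747]
orientation: [-90.0, 0.1, -7.0]
force: [-4.0, 0.3, 2.3]
gripper_width: 0.0166
```

Request:
{"method": "carry_out", "body": {
  "rows": [
    [0.0003,0,0,0],
    [0.0003,0,0,0],
    [0.0003,0,0,0],
    [0.0003,0,0,0]
  ]
}}

```text
time_s: 13.9
position: [0.5369, -0.0734, 0.0746]
orientation: [-90.0, 0.1, -7.0]
force: [-5.3, 1.1, 1.4]
gripper_width: 0.0165
```

Request:
{"method": "carry_out", "body": {
  "rows": [
    [0,0,0,0],
    [0,0,0,0],
    [0,0,0,0],
    [0,0,0,0]
  ]
}}

```text
time_s: 14.3
position: [0.5368, -0.0734, 0.0746]
orientation: [-90.0, 0.1, -7.0]
force: [-5.2, 1.7, 2.2]
gripper_width: 0.0167
```

Request:
{"method": "carry_out", "body": {
  "rows": [
    [0,0,0,0],
    [0,0,0,0],
    [0,0,0,0],
    [0,0,0,0]
  ]
}}

```text
time_s: 14.7
position: [0.5369, -0.0734, 0.0746]
orientation: [-90.0, 0.1, -7.0]
force: [-5.9, 0.6, 2.0]
gripper_width: 0.0169
```

Request:
{"method": "carry_out", "body": {
  "rows": [
    [0,0,0,0],
    [0,0,0,0]
  ]
}}

```text
time_s: 14.9
position: [0.5369, -0.0734, 0.0746]
orientation: [-90.0, 0.1, -7.0]
force: [-5.7, 1.3, 2.6]
gripper_width: 0.0165
```

```bash
python3 - <<'E'
from h import *
s=bot.get_state();print(s["time_s"],s["position"],s["orientation"],s["force"],s["torque"])
a=np.array([.54836,-.00218]);b=s["position"][:2]
l=(a-b)/np.linalg.norm(a-b);print("block yaw",np.degrees(np.arctan2(-l[0],l[1])))
E
```

```text
14.9 [ 0.53685982 -0.07342895  0.07462826] [-9.00016493e+01  8.30202797e-02 -6.98389975e+00] [-5.71206458  1.29533328  2.58351113] [0.2745416  1.54628807 0.03824679]
block yaw -9.168944150286956
```

Request:
{"method": "carry_out", "body": {
  "rows": [
    [-0.003,0,0,0],
    [-0.008,0,-0.003,0],
    [-0.009,0,-0.012,0],
    [-0.009,0,-0.024,0],
    [-0.007,0,-0.031,0],
    [0.001,0,-0.0313,0],
    [0.012,0,-0.0313,0],
    [0.023,0,-0.0313,0],
    [0.03,0,-0.0313,0],
    [0.032,0,-0.0313,0],
    [0.032,0,-0.0313,0],
    [0.032,0,-0.0313,0]
  ]
}}

```text
time_s: 16.1
position: [0.5652, -0.1083, 0.0747]
orientation: [-90.0, 0.0, -7.0]
force: [0.6, -0.5, -0.8]
gripper_width: 0.0168
```

```bash
python3 - <<'E'
from h import *
s=bot.get_state();p=s["position"];print(s["time_s"],p,s["force"],s["torque"])
c=vision.snapshot("scene")
f=p-[0,0,.0555];print("foot expected",proj("scene",f))
cv2.imwrite("pics/pin5.png",cv2.resize(c[165:245,225:325],(750,600),interpolation=cv2.INTER_CUBIC)[:,:,::-1])
E
```

```text
16.1 [ 0.56520882 -0.10834546  0.07465443] [ 0.63742591 -0.48210813 -0.81238758] [ 0.00479072 -0.01260625  0.00471409]
foot expected [[271.94042017 223.79336723]]
```

View pics/pin5.png

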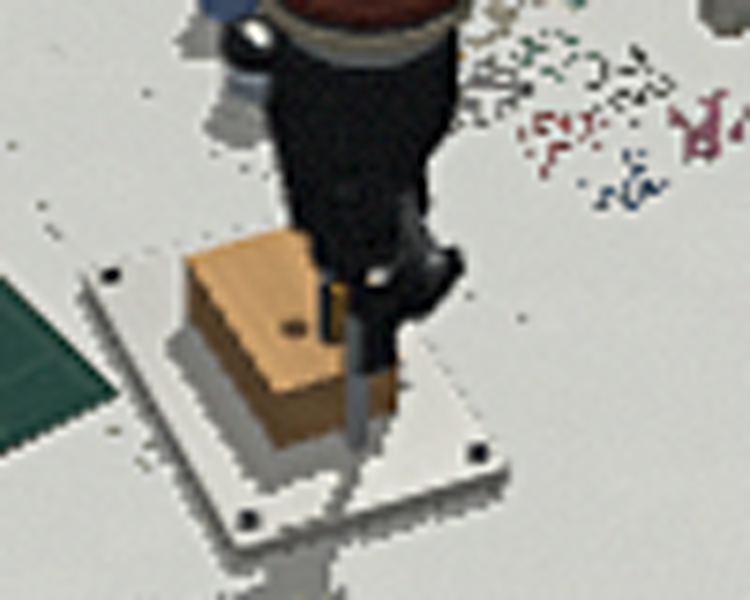

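Request:
{"method": "carry_out", "body": {
  "rows": [
    [0,0,0.001,0],
    [0,0,0.002,0],
    [0,0,0.003,0],
    [0,0,0.004,0],
    [0.0002,0,0.005,0],
    [0.0002,0,0.006,0],
    [0.0003,0,0.007,0]
  ]
}}

```text
time_s: 16.85
position: [0.5667, -0.1014, 0.0748]
orientation: [-90.0, -0.0, -7.0]
force: [0.6, 1.3, -0.2]
gripper_width: 0.017
```

Request:
{"method": "carry_out", "body": {
  "rows": [
    [0,0,0.001,0],
    [0,0,0.002,0]
  ]
}}

```text
time_s: 17.05
position: [0.5669, -0.0995, 0.0748]
orientation: [-90.0, 0.0, -7.0]
force: [0.1, -0.4, -0.2]
gripper_width: 0.0168
```

Request:
{"method": "carry_out", "body": {
  "rows": [
    [0,0,0.001,0]
  ]
}}

```text
time_s: 17.15
position: [0.567, -0.0985, 0.0748]
orientation: [-90.0, 0.0, -7.0]
force: [-0.1, -0.3, -0.4]
gripper_width: 0.0169
```

Request:
{"method": "carry_out", "body": {
  "rows": [
    [0,0,0.001,0]
  ]
}}

```text
time_s: 17.25
position: [0.5672, -0.0974, 0.0748]
orientation: [-90.0, 0.0, -7.0]
force: [0.8, 1.1, -0.3]
gripper_width: 0.0169
```

Request:
{"method": "carry_out", "body": {
  "rows": [
    [0,0,0.001,0]
  ]
}}

```text
time_s: 17.35
position: [0.5673, -0.0964, 0.0748]
orientation: [-90.0, 0.0, -7.0]
force: [0.1, -0.4, -0.5]
gripper_width: 0.0169
```

Request:
{"method": "carry_out", "body": {
  "rows": [
    [0,0,0.001,0]
  ]
}}

```text
time_s: 17.45
position: [0.5674, -0.0955, 0.0748]
orientation: [-90.0, 0.0, -7.0]
force: [-0.5, 0.7, -1.1]
gripper_width: 0.0168
```

Request:
{"method": "carry_out", "body": {
  "rows": [
    [0,0,0.001,0]
  ]
}}

```text
time_s: 17.55
position: [0.5675, -0.0945, 0.0748]
orientation: [-90.0, -0.0, -7.0]
force: [1.1, 0.0, -0.9]
gripper_width: 0.0169
```

Request:
{"method": "carry_out", "body": {
  "rows": [
    [0,0,0.001,0]
  ]
}}

```text
time_s: 17.65
position: [0.5676, -0.094, 0.0749]
orientation: [-90.0, -0.0, -7.0]
force: [-0.6, -3.3, -0.3]
gripper_width: 0.0167
```

Request:
{"method": "carry_out", "body": {
  "rows": [
    [0,0,0.001,0]
  ]
}}

```text
time_s: 17.75
position: [0.5676, -0.0937, 0.0749]
orientation: [-90.1, -0.0, -7.0]
force: [-1.2, -6.2, 1.5]
gripper_width: 0.0169
```

Request:
{"method": "carry_out", "body": {
  "rows": [
    [0,0,0.0007,0]
  ]
}}

```text
time_s: 17.85
position: [0.5676, -0.0936, 0.0749]
orientation: [-90.1, -0.0, -7.0]
force: [-1.7, -7.8, 0.0]
gripper_width: 0.0171
```

Request:
{"method": "carry_out", "body": {
  "rows": [
    [0,0,-0.0009,0],
    [0,0,-0.0009,0]
  ]
}}

```text
time_s: 18.05
position: [0.5676, -0.0938, 0.0749]
orientation: [-90.1, -0.0, -7.0]
force: [-0.4, -5.5, 0.6]
gripper_width: 0.0167
```

Request:
{"method": "carry_out", "body": {
  "rows": [
    [0,0,0,0],
    [0,0,0,0]
  ]
}}

```text
time_s: 18.25
position: [0.5676, -0.0938, 0.0749]
orientation: [-90.1, -0.0, -7.0]
force: [-1.5, -4.4, 0.5]
gripper_width: 0.0167
```

Request:
{"method": "carry_out", "body": {
  "rows": [
    [0,0,0,0],
    [0,0,0,0],
    [0,0,0,0],
    [0,0,0,0]
  ]
}}

```text
time_s: 18.65
position: [0.5676, -0.0938, 0.0749]
orientation: [-90.1, -0.0, -7.0]
force: [-0.7, -6.0, 0.8]
gripper_width: 0.0166
```

Request:
{"method": "carry_out", "body": {
  "rows": [
    [0,0,0,0],
    [0,0,0,0],
    [0,0,0,0],
    [0,0,0,0]
  ]
}}

```text
time_s: 19.05
position: [0.5676, -0.0938, 0.0749]
orientation: [-90.1, -0.0, -7.0]
force: [-0.8, -6.2, 1.3]
gripper_width: 0.0169
```

Request:
{"method": "carry_out", "body": {
  "rows": [
    [0,0,0,0],
    [0,0,0,0],
    [0,0,0,0],
    [0,0,0,0]
  ]
}}

```text
time_s: 19.45
position: [0.5676, -0.0938, 0.0749]
orientation: [-90.1, -0.0, -7.0]
force: [0.0, -5.3, 0.8]
gripper_width: 0.0169
```

```bash
python3 - <<'E'
from h import *
s=bot.get_state();p=s["position"];print(s["time_s"],p,s["orientation"],s["force"])
x=np.array
# rigid contact: TCP back-projected to zero force (~0.7 mm near face, ~0.6 mm end)
L,R,E=x([.54836,-.00218]),x([.53686,-.07343]),p[:2]
l=(L-R)/np.linalg.norm(L-R);n=x([l[1],-l[0]])
for dn,de in((.0007,.0006),(0,0)):
    a=(R-L)@l; base=R+n*(.030-dn)           # 25+5 in from touching line
    h=base+l*((E-R)@l+.040-de)
    y=np.radians(s["orientation"][2]);d=h-E
    print("hole TCP",h,"retreat frame dx,dz",d@x([np.cos(y),np.sin(y)]),d@x([-np.sin(y),np.cos(y)]),"depth of end touch from near face",(E-R)@n-.005)
E
```

```text
19.45 [ 0.56761897 -0.09377022  0.07488347] [-9.00634582e+01 -2.58682243e-03 -7.02067882e+00] [ 0.00855945 -5.34135163  0.77793991]
hole TCP [ 0.56964503 -0.05418732] retreat frame dx,dz -0.002827246531359984 0.03953374547761953 depth of end touch from near face 0.028607012240322662
hole TCP [ 0.57043169 -0.05370653] retreat frame dx,dz -0.0021052499678606176 0.04010708740203732 depth of end touch from near face 0.028607012240322662
```

Request:
{"method": "carry_out", "body": {
  "rows": [
    [0,0,-0.003,0],
    [0,0,-0.007,0],
    [0,-0.005,-0.007,0],
    [0,-0.015,-0.007,0],
    [0,-0.027,-0.007,0],
    [0,-0.035,-0.007,0],
    [-0.0025,-0.037,0.005,0],
    [-0.0025,-0.037,0.02,0],
    [-0.0025,-0.037,0.033,0],
    [-0.0025,-0.037,0.038,0],
    [-0.0025,-0.037,0.038,0],
    [-0.0025,-0.037,0.038,0],
    [-0.0025,-0.037,0.038,0]
  ]
}}

```text
time_s: 20.75
position: [0.5697, -0.0555, 0.1117]
orientation: [-90.0, 0.0, -7.0]
force: [-0.4, -0.1, -0.8]
gripper_width: 0.017
```

```bash
python3 - <<'E'
from h import *
s=bot.get_state();p=s["position"];print(s["time_s"],p,s["orientation"],s["force"])
y=np.radians(s["orientation"][2]);d=np.array([.5697,-.0541])-p[:2]
print(d@[np.cos(y),np.sin(y)],d@[-np.sin(y),np.cos(y)])
c=vision.snapshot("scene");f=p-[0,0,.0555];print("foot expected",proj("scene",f))
cv2.imwrite("pics/pin6.png",cv2.resize(c[175:245,225:305],(720,600),interpolation=cv2.INTER_CUBIC)[:,:,::-1])
E
```

```text
20.75 [ 0.56972836 -0.05549749  0.11168537] [-9.00268323e+01  1.36438270e-02 -7.03321367e+00] [-0.41391566 -0.05201917 -0.77136695]
-0.0001992589467471493 0.0013834983626137495
foot expected [[264.07873438 205.75658067]]
```

View pics/pin6.png

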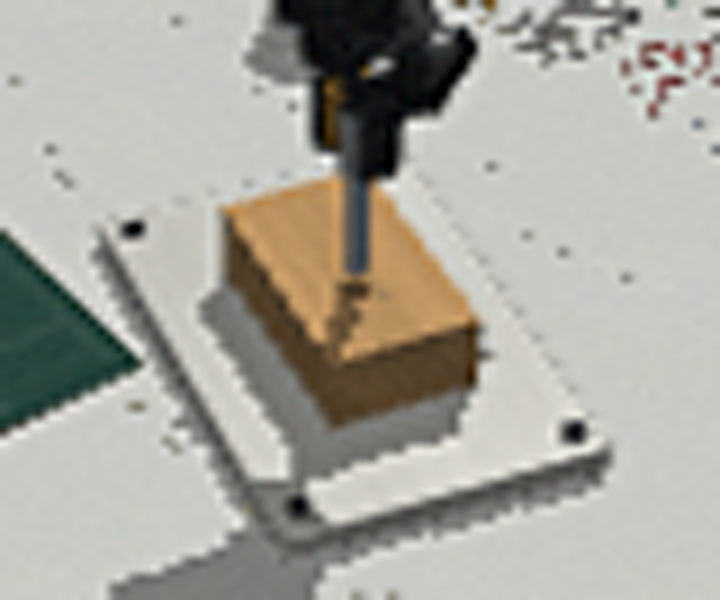

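Request:
{"method": "carry_out", "body": {
  "rows": [
    [0,0,0.0014,0],
    [0,0,0.0014,0],
    [0,0.003,0.0014,0],
    [0,0.006,0.0014,0],
    [0,0.008,0.0014,0],
    [0,0.009,0.0014,0],
    [0,0.009,0.0014,0]
  ]
}}

```text
time_s: 21.5
position: [0.5699, -0.0534, 0.1026]
orientation: [-90.0, 0.0, -7.0]
force: [-0.6, 0.5, -0.3]
gripper_width: 0.0169
```

Request:
{"method": "carry_out", "body": {
  "rows": [
    [0,0.001,0,0],
    [0,0.002,0,0]
  ]
}}

```text
time_s: 21.7
position: [0.5702, -0.0534, 0.1009]
orientation: [-90.0, -0.0, -7.0]
force: [0.2, 0.7, -0.2]
gripper_width: 0.0168
```

Request:
{"method": "carry_out", "body": {
  "rows": [
    [0,0.001,0,0],
    [0,0.002,0,0]
  ]
}}

```text
time_s: 21.9
position: [0.57, -0.0534, 0.0988]
orientation: [-90.0, 0.0, -7.0]
force: [-1.1, 0.3, -0.8]
gripper_width: 0.017
```

Request:
{"method": "carry_out", "body": {
  "rows": [
    [-0.0002,0.001,-0.0006,0],
    [-0.0002,0.002,-0.0006,0],
    [-0.0002,0.003,-0.0006,0]
  ]
}}

```text
time_s: 22.2
position: [0.5698, -0.0539, 0.0958]
orientation: [-90.0, -0.0, -7.0]
force: [-0.5, -0.3, -0.1]
gripper_width: 0.0167
```

Request:
{"method": "carry_out", "body": {
  "rows": [
    [0,0.0015,0,0],
    [0,0.003,0,0],
    [0,0.004,0,0]
  ]
}}

```text
time_s: 22.5
position: [0.5697, -0.0539, 0.0916]
orientation: [-90.0, 0.0, -7.0]
force: [-0.5, -0.1, -1.2]
gripper_width: 0.0167
```

Request:
{"method": "carry_out", "body": {
  "rows": [
    [0,0.0015,0,0],
    [0,0.003,0,0],
    [0,0.004,0,0]
  ]
}}

```text
time_s: 22.8
position: [0.5697, -0.0539, 0.0876]
orientation: [-90.0, 0.0, -7.0]
force: [0.4, -0.2, -1.0]
gripper_width: 0.0165
```

Request:
{"method": "carry_out", "body": {
  "rows": [
    [0,0.0015,0,0],
    [0,0.003,0,0],
    [0,0.0045,0,0],
    [0,0.006,0,0]
  ]
}}

```text
time_s: 23.2
position: [0.5698, -0.0539, 0.0817]
orientation: [-90.0, 0.0, -7.0]
force: [-0.1, 0.1, 0.3]
gripper_width: 0.0165
```

Request:
{"method": "carry_out", "body": {
  "rows": [
    [0,0.0015,0,0],
    [0,0.003,0,0],
    [0,0.004,0,0],
    [0,0.005,0,0]
  ]
}}

```text
time_s: 23.6
position: [0.5698, -0.0539, 0.0767]
orientation: [-90.0, 0.0, -7.0]
force: [-0.3, -0.2, -0.5]
gripper_width: 0.0169
```

Request:
{"method": "carry_out", "body": {
  "rows": [
    [0,0.001,0,0],
    [0,0.0015,0,0]
  ]
}}

```text
time_s: 23.8
position: [0.5697, -0.0539, 0.0752]
orientation: [-90.0, 0.0, -7.0]
force: [-0.8, 0.4, -0.4]
gripper_width: 0.0167
```

Request:
{"method": "carry_out", "body": {
  "rows": [
    [0,0.0005,0,0],
    [0,0.001,0,0]
  ]
}}

```text
time_s: 24.0
position: [0.5698, -0.054, 0.0743]
orientation: [-90.0, -0.0, -7.0]
force: [-0.2, -0.1, -0.7]
gripper_width: 0.0168
```

Request:
{"method": "carry_out", "body": {
  "rows": [
    [0,0.0005,0,0],
    [0,0.0005,0,0]
  ]
}}

```text
time_s: 24.2
position: [0.5697, -0.0539, 0.0738]
orientation: [-90.0, 0.0, -7.0]
force: [0.4, 0.5, -0.2]
gripper_width: 0.0172
```

Request:
{"method": "carry_out", "body": {
  "rows": [
    [0,0.0005,0,0],
    [0,0.0005,0,0]
  ]
}}

```text
time_s: 24.4
position: [0.5699, -0.054, 0.0735]
orientation: [-90.0, -0.0, -7.0]
force: [-0.4, -0.3, 0.9]
gripper_width: 0.0168
```

Request:
{"method": "carry_out", "body": {
  "rows": [
    [0,0.0005,0,0],
    [0,0.0005,0,0]
  ]
}}

```text
time_s: 24.6
position: [0.57, -0.054, 0.0734]
orientation: [-90.0, -0.0, -7.0]
force: [-1.8, -0.9, 5.9]
gripper_width: 0.0166
```

Request:
{"method": "carry_out", "body": {
  "rows": [
    [0,-0.0005,0,0],
    [0,-0.0005,0,0]
  ],
  "squeeze": 20
}}

```text
time_s: 24.8
position: [0.5699, -0.0539, 0.0734]
orientation: [-90.0, -0.0, -7.0]
force: [0.0, 0.0, 2.2]
gripper_width: 0.0169
```

Request:
{"method": "carry_out", "body": {
  "rows": [
    [0,0,0,0],
    [0,0,0,0],
    [0,0,0,0],
    [0,0,0,0],
    [0,0,0,0],
    [0,0,0,0]
  ],
  "claw": 0.4
}}

```text
time_s: 25.4
position: [0.5697, -0.0539, 0.0733]
orientation: [-90.0, 0.0, -7.0]
force: [-0.3, -1.0, 0.8]
gripper_width: 0.0515
```

Request:
{"method": "carry_out", "body": {
  "rows": [
    [0,-0.003,0,0],
    [0,-0.012,0,0],
    [0,-0.03,0,0],
    [0,-0.055,0,0],
    [0,-0.08,0,0],
    [0,-0.105,0,0],
    [0,-0.125,0,0],
    [0.0,-0.14,0.02,0],
    [0,-0.15,0.06,0],
    [0,-0.15,0.1,0],
    [0,-0.15,0.14,0],
    [0,-0.15,0.17,0],
    [0,-0.15,0.18,0],
    [0,-0.15,0.18,0],
    [0,-0.15,0.18,0]
  ]
}}

```text
time_s: 26.9
position: [0.5918, 0.1231, 0.2237]
orientation: [-90.0, -0.0, -7.1]
force: [0.5, -0.4, 0.5]
gripper_width: 0.0511
```

```bash
python3 - <<'E'
from h import *
s=bot.get_state();print(s["time_s"],s["position"],s["force"])
c=vision.snapshot("scene");t=vision.snapshot("top")
for z in(.046,.08,.108):print(z,proj("scene",[.5699,-.0539,z]),proj("top",[.5699,-.0539,z]))
A=cv2.resize(t[165:245,220:300],(400,400),interpolation=cv2.INTER_CUBIC);B=cv2.resize(c[165:245,225:305],(400,400),interpolation=cv2.INTER_CUBIC)
cv2.imwrite("pics/end.png",np.hstack([A,B])[:,:,::-1])
t0=cv2.imread("pics/scene0.png")[:,:,::-1];d=np.abs(c.astype(int)-t0).max(2)>60
n,_,st,_=cv2.connectedComponentsWithStats(d.astype(np.uint8));print([q.tolist() for q in st[1:] if q[4]>6])
E
```

```text
26.9 [0.59178075 0.12310804 0.22370087] [ 0.50732662 -0.41323861  0.54230035]
0.046 [[263.82274684 207.78774956]] [[270.01368182 206.73329552]]
0.08 [[263.91227762 199.95978939]] [[270.54748252 205.30606258]]
0.108 [[263.98815288 193.3217297 ]] [[271.01496397 204.05620638]]
[[98, 0, 4, 14, 21], [114, 1, 4, 6, 8], [127, 0, 3, 7, 7], [0, 3, 10, 64, 289], [101, 2, 103, 40, 1059], [227, 4, 9, 3, 10], [233, 11, 8, 4, 11], [138, 13, 5, 4, 10], [98, 14, 5, 8, 13], [104, 14, 9, 10, 22], [116, 17, 6, 4, 9], [162, 16, 7, 3, 7], [167, 20, 5, 5, 12], [59, 23, 18, 48, 265], [242, 22, 3, 7, 12], [193, 24, 7, 4, 11], [107, 27, 4, 4, 7], [204, 30, 10, 9, 29], [216, 33, 6, 4, 11], [222, 38, 32, 103, 2126], [10, 41, 3, 7, 7], [86, 41, 19, 17, 187], [72, 43, 7, 15, 30], [11, 48, 11, 21, 35], [101, 59, 5, 4, 11], [84, 61, 11, 6, 23], [88, 63, 22, 45, 461], [64, 75, 29, 118, 1410], [12, 89, 18, 84, 607], [203, 152, 7, 10, 51], [27, 181, 5, 15, 31], [261, 192, 7, 16, 72], [88, 195, 5, 5, 13], [94, 201, 14, 44, 240], [18, 206, 7, 29, 78], [78, 211, 5, 4, 7], [259, 210, 6, 7, 22], [255, 227, 8, 7, 25], [182, 229, 48, 79, 1744], [25, 241, 24, 54, 391], [36, 306, 8, 8, 28], [82, 328, 6, 8, 9]]
```

View pics/end.png

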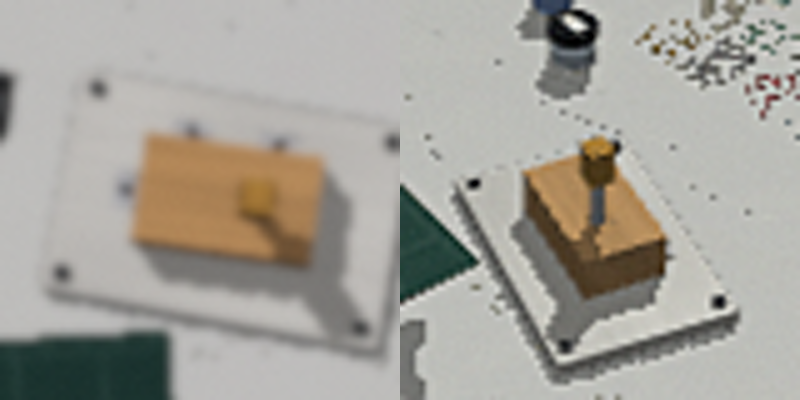

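```bash
python3 -c "
from station import bot
print(bot.finish_job(), bot.get_state()['time_s'])"
```

```text
the job is handed in; nothing more can be done
the job is handed in; nothing more can be done
```

The pin is seated upright and fully home in the block's hole, the gripper has let go, and I handed the job in at about 27 s.

- **Touches:** I pressed the near face close to its left end, then close to its right end, then the middle of the right-hand end face, each for over a second. Readings during the holds were about 4.3–6.2 N. The third touch briefly reached about 8 N before I backed it off to about 5 N.
- **Hole position:** The touches put the block's yaw at about −9.2° and the hole, as a tool position, at about (0.570, −0.054) m. The cameras agreed on the hole to within a few mm. They put the block's yaw nearer −7°, so I went by the touches.
- **Seating:** The pin slid in with no noticeable force and met the bottom at 5.9 N. The tool was then at 73.4 mm, which puts the foot at the 18 mm hole bottom.
- **Last checks:** In the scene view the top of the head is where a fully seated pin should show (row 193). The pin looks upright, nothing is touching it, and I saw no bystander moved. The before-and-after image comparison was cluttered by the arm and its shadows, so that last point rests partly on the picture.

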